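# Find the empty well in the topping rail

## Task

One of the four wells in the topping rail has no tub under its cover, so that cover rocks while the other three are solid. Press on the front half of the covers with a fingertip, one after another, until you find the one that gives, then push its front edge down until the cover is open to its stop, ready for refilling, and leave it standing open. Do not pick up or disturb anything on the counter or the rail.

Things in the scene. Friction and masses are not known exactly. Their poses are not given: they have to be found in the camera images.
- rail: fixed stainless topping rail, 459 mm long (y), 205 mm deep (x from -80 to +125 mm), flat deck 100 mm above the counter. Origin: on the counter under the row of covers; x points away from its louvred front. Four identical wells (111 mm along x, 96 mm along y, 94 mm deep), centres at y = +159, +53, -53, -159 mm, each closed flush by a cover; small things stand on the ledge behind them.
- cover_a (a joint): tilt of cover A (first, at the rail's +y end): metal plate 105 (x) by 92 (y) by 4 mm on an axis along the rail's y, 20 mm behind the rail's origin; 75 mm of it in front of the axis, 30 behind. 0 = level, 1.05 rad = open at its stop, front edge down, rear edge up. Over a tub it gives at most 0.04 rad, then is solid; with no tub it sinks under 1 to 5 N at the press point and stays where it is left
- cover_a_press (a point): press point of cover A: on its top face, mid-width, 40 mm in front of its axis and 35 mm behind its front edge (dark rib there); moves with the cover
- cover_b (a joint): tilt of cover B (second from the +y end): metal plate 105 (x) by 92 (y) by 4 mm on an axis along the rail's y, 20 mm behind the rail's origin; 75 mm of it in front of the axis, 30 behind. 0 = level, 1.05 rad = open at its stop, front edge down, rear edge up. Over a tub it gives at most 0.04 rad, then is solid; with no tub it sinks under 1 to 5 N at the press point and stays where it is left
- cover_b_press (a point): press point of cover B: on its top face, mid-width, 40 mm in front of its axis and 35 mm behind its front edge (dark rib there); moves with the cover
- cover_c (a joint): tilt of cover C (third from the +y end): metal plate 105 (x) by 92 (y) by 4 mm on an axis along the rail's y, 20 mm behind the rail's origin; 75 mm of it in front of the axis, 30 behind. 0 = level, 1.05 rad = open at its stop, front edge down, rear edge up. Over a tub it gives at most 0.04 rad, then is solid; with no tub it sinks under 1 to 5 N at the press point and stays where it is left
- cover_c_press (a point): press point of cover C: on its top face, mid-width, 40 mm in front of its axis and 35 mm behind its front edge (dark rib there); moves with the cover
- cover_d (a joint): tilt of cover D (last, at the -y end): metal plate 105 (x) by 92 (y) by 4 mm on an axis along the rail's y, 20 mm behind the rail's origin; 75 mm of it in front of the axis, 30 behind. 0 = level, 1.05 rad = open at its stop, front edge down, rear edge up. Over a tub it gives at most 0.04 rad, then is solid; with no tub it sinks under 1 to 5 N at the press point and stays where it is left
- cover_d_press (a point): press point of cover D: on its top face, mid-width, 40 mm in front of its axis and 35 mm behind its front edge (dark rib there); moves with the cover
- shaker: small clear shaker jar with steel cap, 38 mm across, 58 mm high, standing on the rear ledge of the rail; origin at the centre of its underside; leave it alone
- sauce_cup: small open steel sauce cup, 52 mm across, 32 mm high, standing on the rear ledge of the rail; origin at the centre of its underside; leave it alone
- spoon: steel spoon, 170 mm long, lying on the counter beside the right-hand end of the rail; leave it alone
- squeeze: white squeeze bottle, 60 mm across, 170 mm high, on the counter to the robot's right of the rail; origin at the centre of its underside; leave it alone
- bowls: nested stack of brown paper bowls, 128 mm across, 85 mm high, on the counter to the robot's left of the rail; origin at the centre of its underside; leave it alone

How it is judged:
By the outcome, as a careful person would: the job done as asked, in the order asked, and still so for the second after the job is handed in, with the robot touching nothing.
It also fails if it takes over 42 s, if anything falls off the work surface, if the arm or the gripper's body presses on something with over 40 N, if the wrist force passes 120 N, or if a joint passes its speed limit or range.

## Robot

A 7-joint arm with a two-finger parallel gripper is mounted at the origin on the work surface. World frame = base frame: x ahead of the robot, y to its left, z up, the work surface at z = 0. Lengths are in mm, angles in rad, forces in N, time in s.
With the tool pointing down it reaches from about 400 to 900 mm from the base axis. Payload 5.6 kg.
Tool frame: the origin (TCP) lies midway between the tips of the shut fingers; the grasp point (between the pads) lies 19 mm behind it; z points along the fingers, y is the line along which they close (so a half turn about z gives the same grasp; the last joint's range is limited). The gripper opens to 92 mm and grips with 3 to 60 N. Pads are 20 mm wide; open, the fingers measure 128 mm over their backs; the gripper's body (75 mm by 189 mm) begins 69 mm behind the grasp point.
Start: joints at [-1.145, 0.468, -0.012, 1.603, 0.006, 1.071, -0.056], TCP at [293.721, 579.86, 191.692] pointing down, gripper open.
Joint ranges: [-2.53, 2.53], [-0.31, 2.02], [-1.57, 1.55], [0.28, 2.44], [-1.29, 4.43], [0.15, 1.84], [-2.92, 2.92]. Speed limits (rad/s): [2.57, 2.57, 3.14, 3.14, 3.14, 3.14, 3.14].

## Interface

Orientations are given as a rotation vector (axis times angle).
In Python, from cell import robot, grip, kin, viewer gives the robot as it stands. Calls block until the motion is done:
- robot.movep(position, orientation): joint-space move of the TCP to a pose.
- robot.servo_line(position, feed=150, rotation=None): straight line of the TCP; rotation=None keeps the orientation; feed is the mean speed in mm/s.
- robot.goto_joints(angles): joint-space move.
- grip(opening, newtons=None): opening from 0.0 (shut) to 1.0 (fully open); newtons is the grip in N (None keeps the last); returns when the fingers have stopped.
- robot.hold(seconds).
- kin.ik(position, orientation): joint angles nearest the present ones, or None.
- robot.observe(): the state.
- viewer.read_camera(name): name is "scene" or "side" or "wrist"; returns the picture (400x640x3 uint8, red, green, blue); there is no depth.
- viewer.camera_info(name): a dict with "camera_matrix" (3x3 intrinsics, pixels), "R" (3x3) and "t" (3): a world point X has camera coordinates R X + t. Camera axes: x right, y down, z forward; pixel columns grow to the right and rows downward; lengths in mm; the calibration is good to about 2 mm. A picture is of the moment at which its call begins: read the wrist's pose just before it. camera_info takes no time and is no camera call; for the wrist camera it gives the pose at the moment of the call.
A pose or a line that the arm cannot do raises robot.IKError and nothing moves.
- robot.job_done(): hands the job in; it is judged then, once.
Trained networks look in the newest picture that a camera, given by its name, has taken for a name from the list of things; names that differ only in an ending like _2 or _b are one class to them, and where a whole thing is asked for, a point or a joint stands for the part that bears it (a point fixed in the world has none). Each returns a list of dicts, best first, with "confidence" (0 to 1); they miss things now and then, are a little off and sometimes report something else, mostly with a low value. They report only what shows in the picture. A call takes as long as a camera call.
- viewer.silhouettes(name, camera): "mask" (400x640 bool, what is visible of it).
- viewer.pinpoint(name, camera): "at" ([x, y, z] in mm, in the coordinates of the camera as it stood for that picture, good to about 4 mm: a listed point, or the origin of a listed thing).
The state is a dict: "t": time; "joints": joint angles; "joint_velocities": joint speeds; "joint_torque": joint torques, N m; "tcp_pos": TCP position; "tcp_rot": TCP orientation; "contact_force": force on the tool from outside, world axes, zero at the start; "wrist_torque": the same for the moment, N m; "grip_width": opening from 0.0 (shut) to 1.0 (fully open); "grip_force": force on a finger pad.
Only numpy, scipy, OpenCV 4.12 (cv2) and the standard library are available. Lean on these libraries where they do the work, as an engineer would, in place of code of your own. Each camera call takes 0.05 s, during which the arm holds its last target. There are 200 camera calls.

## Working session

There is one attempt and no reset: what is moved stays moved. The work goes in short steps, each a Python script; the robot and the scene stay as the last script left them, time stands still between calls to the robot, and variables do not carry over. Pictures are saved under pics/ and viewed, at most 10 in all, crops included, and the job is handed in when it is done.

```bash
mkdir -p pics
python3 - <<'E'
from cell import robot, grip, kin, viewer
import numpy as np, cv2
print(robot.observe())
for c in ("scene","side"):
    im=viewer.read_camera(c); cv2.imwrite(f"pics/{c}0.png",im[:,:,::-1])
    I=viewer.camera_info(c); R=np.array(I["R"]); t=np.array(I["t"])
    for n in ("rail","cover_a_press","shaker","sauce_cup","squeeze","bowls"):
        for d in viewer.pinpoint(n,c)[:6]:
            p=np.array(d["at"]); u=I["camera_matrix"]@p
            print(c,n,round(d["confidence"],2),(R.T@(p-t)).round(1),(u[:2]/u[2]).round())
E
```

```text
{'t': 0.0, 'joints': array([-1.14498852,  0.46837656, -0.01158328,  1.60365123,  0.00603441,
        1.07137628, -0.05630924]), 'joint_velocities': array([ 1.44341439e-03,  2.39134556e-03,  7.72347753e-04, -2.14299707e-03,
        6.53798584e-05, -4.43402436e-04,  4.61389048e-04]), 'joint_torque': array([-1.76316225e-04, -5.20561230e+01, -1.19814259e-02, -2.43742830e+01,
       -5.66309493e-02,  1.72058662e-02,  1.58127291e-04]), 'tcp_pos': array([293.48485066, 579.26062909, 190.72936149]), 'tcp_rot': array([-7.29730533e-01, -3.05540547e+00,  2.76432941e-03]), 'contact_force': array([ 0.00824793, -0.25920169,  1.05230126]), 'wrist_torque': array([-0.02265992,  0.00985763, -0.00971553]), 'grip_force': 0.0, 'grip_width': 0.9989134330667239}
scene rail 0.83 [519.2  29.5  -0.6] [334. 207.]
scene cover_a_press 0.6 [506.7 198.9 103.3] [388. 200.]
scene sauce_cup 0.58 [611.5 -50.1 104.6] [298. 192.]
scene squeeze 0.77 [ 619.1 -472.3    0.8] [197. 176.]
scene bowls 0.73 [610.1 470.7   2.8] [464. 284.]
side rail 0.56 [517.8  35.9  -1.6] [296. 221.]
side cover_a_press 0.8 [506.3 194.5 101.6] [263. 173.]
side shaker 0.71 [624.  204.7  98.6] [290. 157.]
side shaker 0.2 [504.2 195.5 101.8] [262. 173.]
side sauce_cup 0.75 [617.6 -48.1  98.1] [337. 200.]
side squeeze 0.75 [ 6.206e+02 -4.726e+02  5.000e-01] [441. 314.]
side squeeze 0.43 [505.1 194.9  99.3] [262. 174.]
side bowls 0.96 [607.  475.   -3.7] [248. 145.]
```

View pics/scene0.png

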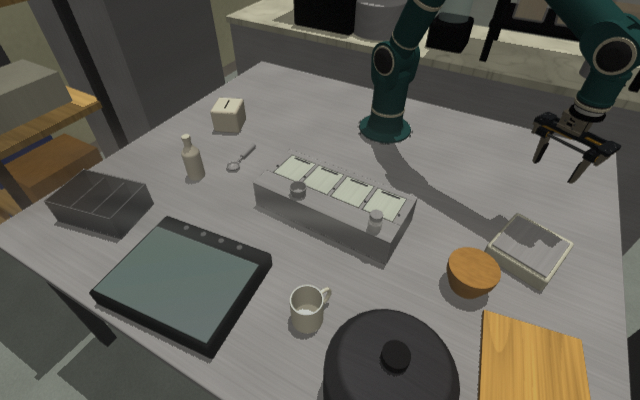

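View pics/side0.png

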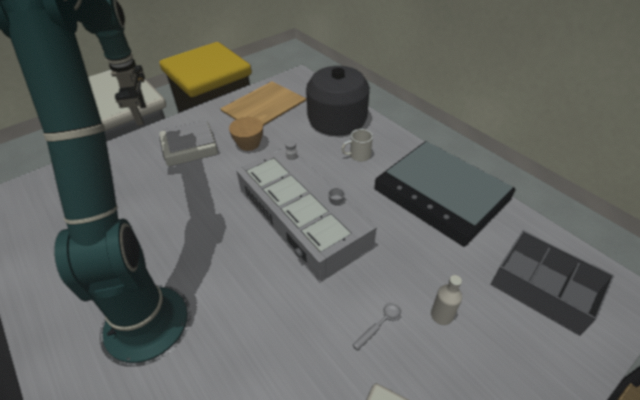

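Run:
```python
from cell import robot, grip, kin, viewer
import numpy as np
P=[];Q=[]
for c in ("scene","side"):
    viewer.read_camera(c); I=viewer.camera_info(c)
    for n,q in (("rail",(0,0)),("cover_a_press",(-20,159)),("cover_b_press",(-20,53)),("cover_c_press",(-20,-53)),("cover_d_press",(-20,-159))):
        for d in viewer.pinpoint(n,c)[:4]:
            w=np.array(I["R"]).T@(np.array(d["at"])-I["t"]); print(c,n,round(d["confidence"],2),w.round(1))
```

```text
scene rail 0.66 [519.3  33.7  -1.1]
scene cover_a_press 0.82 [506.9 196.8 103.4]
scene cover_b_press 0.93 [501.2  89.5 103.7]
scene cover_c_press 0.82 [499.8 -18.   99. ]
scene cover_d_press 0.92 [ 495.4 -125.4   96.7]
side rail 0.92 [518.5  35.6  -1.3]
side cover_a_press 0.96 [509.4 194.1  97.8]
side cover_b_press 0.95 [504.6  91.3  99.4]
side cover_c_press 0.6 [494.6 -12.8  97.3]
side cover_d_press 0.85 [ 492.6 -124.4   98.1]
```

The scene shows the rail's four covers from A at (388,200) to D at (294,167), with the cup at (298,188) and the shaker at (376,216) on the rear ledge. The side view agrees. All the covers look level, and the network points fit the rail sizes: spacing about 107 mm, z about 100. Next I'll press each cover with shut fingers, closing line along the rail.

```bash
cat > h.py <<'E'
from cell import robot, grip, kin, viewer
import numpy as np
M=np.array([[519,31.6,0,0],[518.2,35.8,0,0],[506.8,197.8,-20,159],[507.8,194.3,-20,159],[501.2,89.5,-20,53],[504.6,91.3,-20,53],
 [499.8,-18,-20,-53],[494.6,-12.8,-20,-53],[495.4,-125.4,-20,-159],[492.6,-124.4,-20,-159]])
w,q=M[:,:2],M[:,2:]; wc,qc=w-w.mean(0),q-q.mean(0)
yaw=np.arctan2((qc[:,0]*wc[:,1]-qc[:,1]*wc[:,0]).sum(),(qc*wc).sum())
Rz=np.array([[np.cos(yaw),-np.sin(yaw)],[np.sin(yaw),np.cos(yaw)]])
O=w.mean(0)-Rz@q.mean(0)
h=-yaw/2
ROT=-np.pi*np.array([np.sin(h),np.cos(h),0])
Y=dict(a=159,b=53,c=-53,d=-159)
def W(x,y,z): return np.r_[O+Rz@[x,y],z]
def state():
    s=robot.observe(); return s["t"],s["tcp_pos"],s["contact_force"]
E
python3 - <<'E'
from h import *
print(O,yaw,np.abs(w-(O+q@Rz.T)).max(0))
for k in Y: print(k, kin.ik(W(-20,Y[k],115),ROT), kin.ik(W(-20,Y[k],45),ROT))
grip(0.0,20)
robot.movep(W(-20,159,135),ROT)
print(state())
robot.servo_line(W(-20,159,108),feed=100); robot.hold(.1); t,p,f0=state(); print(t,p,f0)
for z in np.arange(106,92,-1.0):
    robot.servo_line(W(-20,159,z),feed=20); t,p,f=state(); print(round(t,2),z,p[2].round(2),(f-f0).round(1))
    if f[2]-f0[2]>12: break
E
```

```text
[519.98505697  35.27865807] -0.04322232724254431 [3.11366561 4.00766573]
a [-0.47766241  0.38301521  0.05986656  1.9361762  -0.03049431  0.82325424
  1.12618426] [-0.45678622  0.48957441  0.0347842   1.97367109 -0.02605131  0.67876407
  1.12176755]
b [-0.39524437  0.33291389  0.18381357  2.01956095 -0.08368354  0.79608262
  1.36486616] [-0.35585763  0.4468736   0.13953222  2.05738359 -0.10033384  0.64354836
  1.37806034]
c [-0.29269397  0.31800934  0.30705975  2.05374659 -0.13367076  0.78827164
  1.62195823] [-0.20642139  0.43332273  0.20894887  2.0893494  -0.14787924  0.63246464
  1.63085335]
d [-0.23035627  0.3499425   0.49225396  2.03983149 -0.22704024  0.80357442
  1.92289622] [-0.11877791  0.45904185  0.36343037  2.07373736 -0.26264971  0.65183869
  1.9479557 ]
(4.275, array([506.74831445, 196.32665449, 135.16155431]), array([0.33212138, 0.47503427, 0.4518118 ]))
4.7917 [507.2009711  195.43718311 108.42929287] [-0.91735035  0.26859559  0.72311528]
5.04 106.0 106.24 [ 0.7 -1.4 -1.3]
5.29 105.0 105.0 [ 0.7 -0.8  0.2]
5.54 104.0 103.9 [ 0.2 -0.4 -0.4]
5.79 103.0 102.95 [ 0.2 -0.3 -1.1]
6.04 102.0 101.9 [ 0.9  0.4 -1.4]
6.29 101.0 100.94 [ 2.  -0.7 -1. ]
6.54 100.0 99.94 [ 0.6 -0.7  0.1]
6.79 99.0 98.94 [ 2.  -0.5 -1.1]
7.04 98.0 97.92 [ 1.2 -0.4 -0.3]
7.29 97.0 96.89 [ 0.9  0.2 -0.3]
7.54 96.0 95.9 [ 1.1 -0.  -2.1]
7.79 95.0 94.93 [1.3 0.4 0.3]
8.04 94.0 93.92 [ 0.7 -0.4 -0.8]
8.29 93.0 92.93 [ 0.7 -0.2  0.1]
```

Run:
```python
from h import *
import cv2
a=viewer.read_camera("side")[120:270,210:400]; b=viewer.read_camera("scene")[130:250,250:430]
a=cv2.resize(a,(570,450)); b=cv2.resize(b,(540,360))
cv2.imwrite("pics/a1.png",a[:,:,::-1]); cv2.imwrite("pics/b1.png",b[:,:,::-1]); print(robot.observe())
```

```text
{'t': 8.3917, 'joints': array([-0.47987665,  0.41463148,  0.06294902,  1.95078859, -0.03616255,
        0.77715234,  1.1310812 ]), 'joint_velocities': array([-0.00046085, -0.00057678,  0.00227232, -0.00145961, -0.00095007,
        0.0004406 ,  0.00073958]), 'joint_torque': array([-9.56643635e-04, -4.40161550e+01,  7.92322196e-01, -1.93977034e+01,
       -4.80149291e-03,  7.68066407e-02,  2.52668627e-06]), 'tcp_pos': array([506.89997889, 195.00662334,  93.01984867]), 'tcp_rot': array([6.79304995e-02, 3.14079272e+00, 6.81682968e-05]), 'contact_force': array([ 0.18692436, -0.13774612, -1.24425792]), 'wrist_torque': array([0.01571787, 0.01057574, 0.0209026 ]), 'grip_force': 0.0, 'grip_width': 0.0035256246529297417}
```

View pics/a1.png

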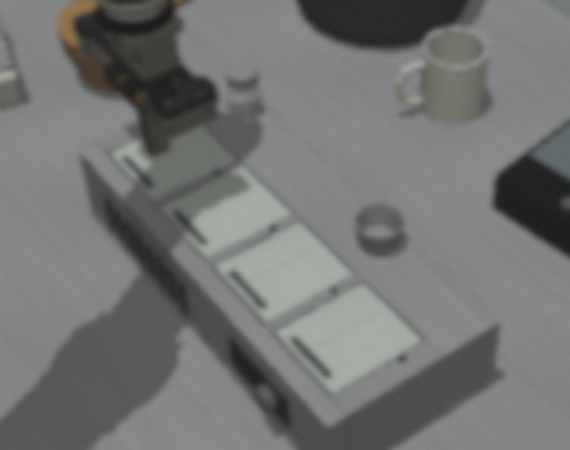

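View pics/b1.png

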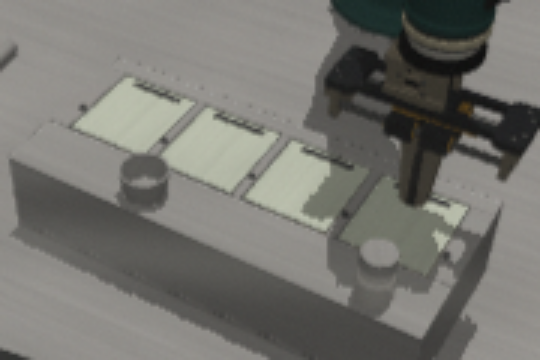

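The fingertip is at the rib of cover A, around (405,200) in the scene crop, but there was no clear force. I'll lift and check whether A has tilted.

Run:
```python
from h import *
import cv2
def avg():
    F=[]
    for _ in range(10): robot.hold(.02); F.append(robot.observe()["contact_force"])
    return np.mean(F,0).round(2)
print(avg())
robot.servo_line(W(-20,159,125),feed=100); print(avg())
robot.servo_line(W(-20,100,150),feed=150)
for c in ("side","scene"):
    im=viewer.read_camera(c); I=viewer.camera_info(c)
    K=np.array(I["camera_matrix"]);R=np.array(I["R"]);t=np.array(I["t"])
    for n in ("cover_a_press","cover_b_press"):
        for d in viewer.pinpoint(n,c)[:1]: print(c,n,(R.T@(np.array(d["at"])-t)).round(1),d["confidence"])
    if c=="side":
        cv2.imwrite("pics/a2.png",cv2.resize(im[140:240,230:330],(600,600),interpolation=cv2.INTER_CUBIC)[:,:,::-1])
print(robot.observe()["t"])
```

```text
[0.13 0.07 0.14]
[-0.31  0.08 -0.06]
side cover_a_press [507.1 197.9  97.2] 0.67
side cover_b_press [ 464.5 -389.3   -2.4] 0.72
scene cover_a_press [505.3 195.6 105.1] 0.67
scene cover_b_press [500.6  88.6  99.2] 0.67
10.0667
```

View pics/a2.png

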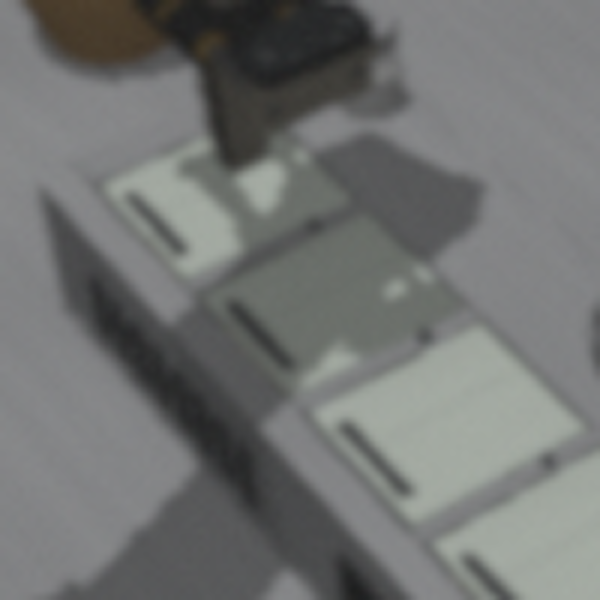

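A is still level after the lift, and its rib sits the same distance from the front edge as B's. The tip probably never reached it, so I'll press deeper with a force limit.

```bash
cat >> h.py <<'E'
def avg(n=4):
    F=[]
    for _ in range(n): robot.hold(.01); F.append(robot.observe()["contact_force"])
    return np.mean(F,0)
def press(k,z0,z1,dz=2.0,x=-20,fmax=12):
    for z in np.arange(z0,z1-.01,-dz):
        robot.servo_line(W(x,Y[k],z),feed=40); f=avg(); s=robot.observe()
        print(k,round(s["t"],2),z,s["tcp_pos"].round(1),f.round(1),flush=True)
        if np.linalg.norm(f)>fmax: return False,z
    return True,z
E
python3 - <<'E'
from h import *
robot.servo_line(W(-20,159,115),feed=150)
robot.servo_line(W(-20,159,96),feed=80)
print(press("a",94,82))
import cv2
im=viewer.read_camera("side"); cv2.imwrite("pics/a3.png",cv2.resize(im[140:240,230:330],(600,600),interpolation=cv2.INTER_CUBIC)[:,:,::-1])
E
```

```text
a 11.35 94.0 [507.  195.   94.2] [ 0.2  0.1 -0. ]
a 11.63 92.0 [506.8 195.   91.9] [-0.5 -0.  -0.2]
a 11.92 90.0 [506.8 194.9  89.9] [ 0.3 -0.1  0.1]
a 12.2 88.0 [506.8 194.9  87.9] [ 0.4 -0.3  0.3]
a 12.48 86.0 [506.8 195.   85.9] [-0.  -0.3 -0.1]
a 12.77 84.0 [506.8 194.9  83.9] [ 0.3 -0.2 -0.1]
a 13.05 82.0 [506.8 195.   81.9] [-0.2  0.  -0.2]
(True, np.float64(82.0))
```

View pics/a3.png

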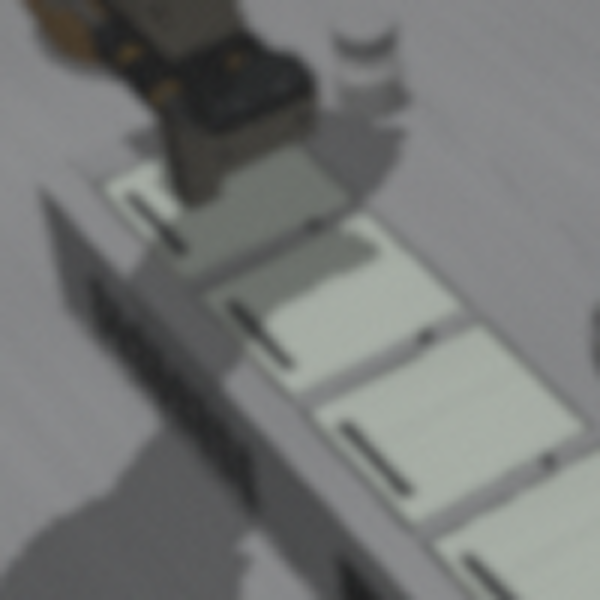

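Run:
```python
from h import *
for c in ("side","scene"):
    I=viewer.camera_info(c);K=np.array(I["camera_matrix"]);R=np.array(I["R"]);t=np.array(I["t"])
    def pr(X): u=K@(R@X+t); return (u[:2]/u[2])
    for z in (82,100,120): print(c,z,pr(W(-20,159,z)).round(1))
    u=pr(W(-20,159,100)); print((np.array(u)-[230,140])*6, "corners", [((pr(W(x,159+y,100))-[230,140])*6).round() for x in(-55,50) for y in (46,-46)])
    if c=="scene": 
        import cv2
        im=viewer.read_camera("scene"); cv2.imwrite("pics/b3.png",cv2.resize(im[160:230,350:430],(640,560),interpolation=cv2.INTER_CUBIC)[:,:,::-1]); print((u-[350,160])*8)
        print([((pr(W(x,159+y,100))-[350,160])*8).round() for x in(-55,50) for y in (46,-46)])
```

```text
side 82 [263.4 177.4]
side 100 [262.7 173.3]
side 120 [262.  168.7]
[196.41658473 199.87648223] corners [array([ 98., 180.]), array([184., 274.]), array([262., 105.]), array([351., 193.])]
scene 82 [386.  204.6]
scene 100 [386.8 200.3]
scene 120 [387.7 195.4]
[940.55443653 361.95687624] corners [array([1055.,  354.]), array([885., 288.]), array([970., 488.]), array([793., 413.])]
[294.07258204 322.60916832]
[array([447., 312.]), array([221., 224.]), array([334., 490.]), array([ 98., 391.])]
```

View pics/b3.png

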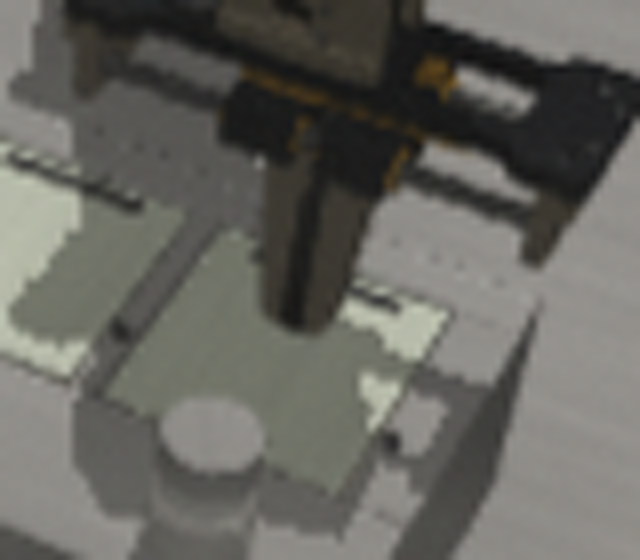

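The cover corners project exactly where the picture shows them at z=100. The fingertip's lower rim, at (300,330) in the crop, lies above the cover, so the shut tip is about 20 mm shorter than the reported TCP. I'll keep descending under force control.

Run:
```python
from h import *
print(press("a",80,64))
```

```text
a 13.43 80.0 [506.8 195.   79.9] [0.2 0.3 0.3]
a 13.72 78.0 [506.8 195.   77.9] [-0.3  0.1 -0.2]
a 14.0 76.0 [507.1 195.1  76.8] [-2.  -0.7  6.3]
a 14.28 74.0 [507.2 195.2  76.6] [-6.6 -2.6 21.4]
(False, np.float64(74.0))
```

Cover A is solid: contact at TCP z≈77.5, then stiff. Now the others.

Run:
```python
from h import *
prev="a"
for k in "bcd":
    robot.servo_line(W(-20,Y[prev],90),feed=100)
    robot.servo_line(W(-20,Y[k],90),feed=200)
    robot.servo_line(W(-20,Y[k],79),feed=60)
    ok,z=press(k,76,70,3)
    prev=k
    if ok: print("LOOSE",k); break
```

```text
b 15.89 76.0 [502.6  89.8  76.8] [-2.   0.2  6.5]
b 16.18 73.0 [502.7  89.8  76.5] [-10.4  -1.1  32.2]
c 17.79 76.0 [497.7 -16.7  75.9] [-0.1 -0.7  0.2]
c 18.07 73.0 [497.7 -16.9  72.9] [ 0.3  0.1 -0.2]
c 18.36 70.0 [497.7 -16.9  69.9] [-0.1 -0.3  0.3]
LOOSE c
```

Run:
```python
from h import *
import cv2
a=viewer.read_camera("side")[150:260,235:355]; b=viewer.read_camera("scene")[140:240,270:420]
cv2.imwrite("pics/c1.png",np.vstack([cv2.resize(a,(480,440),interpolation=2)[:,:,::-1][:, :],np.zeros((0,480,3),np.uint8),cv2.resize(b,(480,320),interpolation=2)[:,:,::-1]])[:, :] if 0 else np.hstack([cv2.resize(a,(390,360),interpolation=2),cv2.resize(b,(410,360),interpolation=2)])[:,:,::-1])
print(robot.observe()["contact_force"],robot.observe()["t"])
```

```text
[ 0.24307297 -0.65007567 -0.23763337] 18.4583
```

View pics/c1.png

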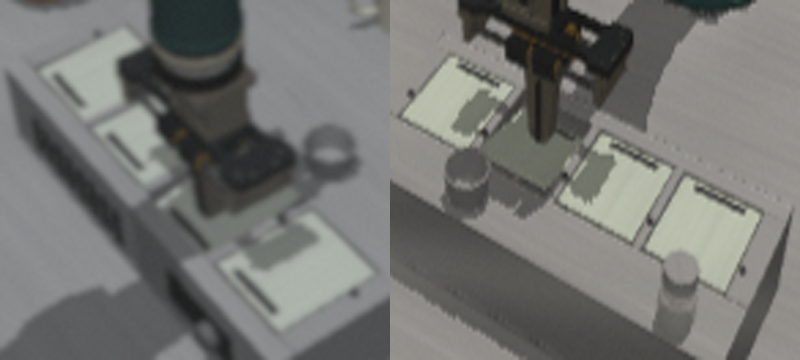

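C is the loose one: in the scene half (right) its plate around (535,150) sits below the deck, with a dark gap at its front, while A, B and D stay flush. I'll push it on down to its stop.

Run:
```python
from h import *
for z in list(np.arange(65,45,-4))+list(np.arange(45,29,-2)):
    x=-20+10*min(1,(70-z)/25)
    robot.servo_line(W(x,Y["c"],z),feed=50); f=avg(); s=robot.observe()
    print(round(s["t"],2),z,round(x,1),s["tcp_pos"].round(1),f.round(1),flush=True)
    if np.linalg.norm(f)>12: break
```

```text
18.75 65 -18.0 [499.7 -16.9  64.7] [ 0.4 -0.3 -0.1]
19.03 61 -16.4 [501.5 -17.   60.9] [ 0.1 -0.  -0.2]
19.32 57 -14.8 [502.9 -17.1  56.8] [ 0.2 -0.2  0.1]
19.6 53 -13.2 [504.4 -17.1  52.7] [ 0.3  0.1 -0.1]
19.88 49 -11.6 [506.  -17.2  48.7] [-0.  -0.2 -0. ]
20.17 45 -10 [507.6 -17.3  44.7] [ 0.4 -0.2  0.1]
20.45 43 -10 [507.4 -17.2  42.9] [-0.4 -0.1  1.1]
20.73 41 -10 [507.1 -17.2  41.3] [-3.3  0.3  6.6]
21.02 39 -10 [506.7 -17.1  39.9] [-6.6  0.1 13.3]
```

Run:
```python
from h import *
import cv2
robot.servo_line(W(-20,-53,44),feed=60)
robot.servo_line(W(-20,-53,130),feed=150)
robot.servo_line(W(-60,60,220),feed=200)
a=viewer.read_camera("side")[150:260,235:355]; b=viewer.read_camera("scene")[140:240,270:420]
cv2.imwrite("pics/c2.png",np.hstack([cv2.resize(a,(390,360),interpolation=2),cv2.resize(b,(410,360),interpolation=2)])[:,:,::-1])
for c in ("side","scene"):
    I=viewer.camera_info(c)
    for d in viewer.pinpoint("cover_c_press",c)[:4]:
        w=np.array(I["R"]).T@(np.array(d["at"])-I["t"]); print(c,round(d["confidence"],2),w.round(1))
print("expected at stop",W(20-40*np.cos(1.05),-53,100-40*np.sin(1.05)),state()[0])
```

```text
side 0.77 [514.3 -16.1  63.2]
scene 0.67 [516.8 -16.8  64. ]
expected at stop [517.79205417 -17.67604124  65.30307098] 23.175
```

View pics/c2.png

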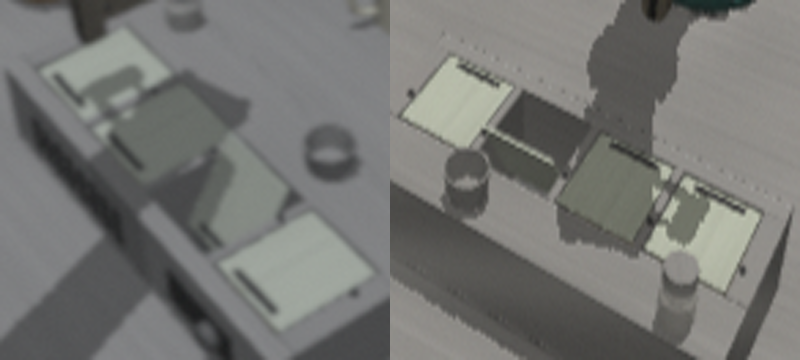

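Cover C stands open with its rear edge raised, at (520,145) in the scene half, and its press point matches the stop position. The cup, the shaker and the other covers are where they were.

```bash
python3 -c "
from cell import robot
print(robot.job_done())"
```

```text
the job is handed in; nothing more can be done
None
```

Cover C was the one that gave (A and B were solid; D was not pressed, since C turned up first); it now stands open at its stop, nothing else looked disturbed, and the job was handed in at about 23 s.

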